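Load the battery packs into the charger in order

TASK

Move the four battery packs from the parking rack into the four-bay charger in the same order counted from the white end markers: the pack nearest the rack's white post goes into the bay nearest the charger's white cap, and so on along the row. Slide each pack, upright and contact end first, under the low hood until it is fully home and standing squarely in its bay; never tip a pack over.

Things in the scene. Friction and masses are not known exactly. Their poses are not given: they have to be found in the camera images.
- pack_red: Loose battery pack, black with red top, 70 (x) by 40 (y) by 50 mm tall, 0.25 kg. Origin at the foot of its contact end (three brass strips on top there), midway across; +x points out of that end, so the body lies from x = -70 to 0 mm; z up. Starts on the pad of its colour on the parking rack, 74 mm from its neighbours' centres.
- pad_red: Fixed red pad, 96 by 56 mm, top 13 mm above the table, showing where the red pack started. Origin on its underside; the pack starts pointing along the pad's +x, its contact end near x = 50 mm. All pads share one yaw and one row along y, 74 mm apart, in a sequence that varies; the rack's white end post (26 mm thick, top 55 mm above the table) is always past the row's +y end.
- pack_yellow: Loose battery pack, black with yellow top, 70 (x) by 40 (y) by 50 mm tall, 0.25 kg. Origin at the foot of its contact end (three brass strips on top there), midway across; +x points out of that end, so the body lies from x = -70 to 0 mm; z up. Starts on the pad of its colour on the parking rack, 74 mm from its neighbours' centres.
- pad_yellow: Fixed yellow pad, 96 by 56 mm, top 13 mm above the table, showing where the yellow pack started. Origin on its underside; the pack starts pointing along the pad's +x, its contact end near x = 50 mm. All pads share one yaw and one row along y, 74 mm apart, in a sequence that varies; the rack's white end post (26 mm thick, top 55 mm above the table) is always past the row's +y end.
- pack_green: Loose battery pack, black with green top, 70 (x) by 40 (y) by 50 mm tall, 0.25 kg. Origin at the foot of its contact end (three brass strips on top there), midway across; +x points out of that end, so the body lies from x = -70 to 0 mm; z up. Starts on the pad of its colour on the parking rack, 74 mm from its neighbours' centres.
- pad_green: Fixed green pad, 96 by 56 mm, top 13 mm above the table, showing where the green pack started. Origin on its underside; the pack starts pointing along the pad's +x, its contact end near x = 50 mm. All pads share one yaw and one row along y, 74 mm apart, in a sequence that varies; the rack's white end post (26 mm thick, top 55 mm above the table) is always past the row's +y end.
- pack_blue: Loose battery pack, black with blue top, 70 (x) by 40 (y) by 50 mm tall, 0.25 kg. Origin at the foot of its contact end (three brass strips on top there), midway across; +x points out of that end, so the body lies from x = -70 to 0 mm; z up. Starts on the pad of its colour on the parking rack, 74 mm from its neighbours' centres.
- pad_blue: Fixed blue pad, 96 by 56 mm, top 13 mm above the table, showing where the blue pack started. Origin on its underside; the pack starts pointing along the pad's +x, its contact end near x = 50 mm. All pads share one yaw and one row along y, 74 mm apart, in a sequence that varies; the rack's white end post (26 mm thick, top 55 mm above the table) is always past the row's +y end.
- charger: Fixed grey 4-bay charger, open to -x. In its frame (origin on the table; mm): deck top z=12, x -60 to stop face x=50. Hood from x=24 on: underside z=70, top z=80. Bays at y=111, 37, -37, -111, each 56 wide between partitions, which are only under the hood. A pack fully home touches the stop, its origin at x=50, z=12, pointing +x; its front 44 mm stick out. Loose tape roll on top.
- beacon_white: Fixed white cap, 26 mm across, 28 mm tall, on top of the charger at one end of its row of bays (charger frame x=85, y=+145 or -145 mm, the end varies). Origin on its underside. A like black cap is at the other end.

How it is judged:
By the outcome, as a careful person would: the job done as asked, in the order asked, and still so for the second after the job is handed in, with the robot touching nothing.
It also fails if it takes over 96 s, if anything falls off the work surface, if the arm or the gripper's body presses on something with over 40 N, if the wrist force passes 120 N, or if a joint passes its speed limit or range.

ROBOT

A 7-joint arm with a two-finger parallel gripper is mounted at the origin on the work surface. World frame = base frame: x ahead of the robot, y to its left, z up, the work surface at z = 0. Lengths are in m, angles in rad, forces in N, time in s.
With the tool pointing down it reaches from about 0.4 to 0.9 m from the base axis. Payload 5.6 kg.
Tool frame: the origin (TCP) lies on the centre line of the jaws, within the pads' length; the fingertips stand 25 mm ahead of it and the grasp point (between the pads) lies 6 mm ahead of it (finger_overhang is the distance from the TCP to the fingertips, in m); z points along the fingers, y is the line along which they close (so a half turn about z gives the same grasp; the last joint's range is limited). The gripper opens to 92 mm and grips with 3 to 60 N. Pads are 20 mm wide; open, the fingers measure 128 mm over their backs; the gripper's body (75 mm by 189 mm) begins 69 mm behind the grasp point.
Start: joints at [1.28, 0.468, -0.012, 1.603, 0.006, 1.071, -0.056], TCP at [0.159, -0.63, 0.24] pointing down, gripper open.
Joint ranges: [-2.53, 2.53], [-0.31, 2.02], [-1.57, 1.55], [0.28, 2.44], [-1.29, 4.43], [0.15, 1.84], [-2.92, 2.92]. Speed limits (rad/s): [2.57, 2.57, 3.14, 3.14, 3.14, 3.14, 3.14].

INTERFACE

Orientations are given as a 3x3 rotation matrix whose columns are the frame's x, y, z axes.
In Python, from plant import sense, capture, close_job, finger_overhang gives the robot as it stands.
- The arm moves only by the tool jog_arm, never from a script. Its argument "commands" is one flat list of numbers, 6 for each row, row after row: the shift along the world's x, y, z scaled (see below), then the turn, a rotation vector about the world's x, y, z scaled (see below). In form: [tx, ty, tz, rx, ry, rz, tx, ty, tz, rx, ry, rz, ...]. A call has 1 to 10 rows; each row shifts and turns the commanded pose from where the row before left it; what a row does not reach is not made up. The controller multiplies each number of a shift by 0.04 m and each number of a turn by 5 degrees. A row lasts 1/12 s, in which the tool goes at most 41.7 mm and 7.16 degrees, less where a joint would pass 70% of its speed; a pose out of reach is approached as far as the arm can. A call with a number of a shift or a turn outside -1 to 1 is refused whole. A call with a gripper value outside its range is refused whole. "hand" is the gripper command: -1 is shut, 1 is fully open, values between are in proportion, set as the call begins (left out, the last holds). The fingers move at their own pace and stop on an object; "force" is the grip in N (left out, the last holds). Time passes only in rows, so rows that do not move let the fingers close. It gives the time, the measured TCP pose, the force, the opening and the grip force at its end, in the units of the state.
- sense(): the state, without advancing time (a new reading comes with each control period).
- capture(name): name is "side" or "top" or "wrist"; returns a dict with "frame" (384x512x3 uint8, red, green, blue), "fovy" (degrees; the focal length in pixels is half the picture's height over the tangent of half this angle, whatever the lens; pixels are square), "cx", "cy" (the principal point, pixels), "R" (3x3) and "t" (3): a world point X has camera coordinates R X + t. Camera axes: x right, y down, z forward; pixel columns grow to the right and rows downward; lengths in m; the calibration is good to about 2 mm. A picture is of the moment at which its call begins. There is no depth.
- close_job(): hands the job in; it is judged then, once.
The state is a dict: "time_s": time; "joints": joint angles; "qvel": joint speeds; "tau": joint torques, N m; "tcp_pos": TCP position; "orientation": TCP orientation; "force": force on the tool from outside, world axes, zero at the start; "ft_torque": the same for the moment, N m; "finger_gap": opening from 0.0 (shut) to 1.0 (fully open); "grip_force": force on a finger pad.
Only numpy, scipy, OpenCV 4.12 (cv2) and the standard library are available. Lean on these libraries where they do the work, as an engineer would, in place of code of your own. Each camera call takes 0.05 s, during which the arm holds its last target. There are 200 camera calls.

## Working session

There is one attempt and no reset: what is moved stays moved. The work goes in short steps, Python scripts to look and compute and a tool call to move; the robot and the scene stay as the last step left them, time stands still between calls to the robot, and variables do not carry over. Pictures are saved under pics/ and viewed, at most 14 in all, crops included, and the job is handed in when it is done.

Besides the shell and the picture viewer there is one more tool, called after "Call:" by a JSON object that holds its "api" and its "payload", one argument or row to a line. jog_arm: Moves the arm, as the interface text tells. Its arguments: {"type":"object","properties":{"commands":{"type":"array"},"hand":{"type":"number"},"force":{"type":"number"}},"required":["commands"]}

```bash
mkdir -p pics; ls; python3 - <<'E'
from plant import *
import cv2,numpy as np
print(sense(),finger_overhang)
for n in("top","side"):
    c=capture(n);cv2.imwrite(f"pics/{n}0.png",c["frame"][:,:,::-1]);np.savez(f"{n}0.npz",**c)
    print(n,c["fovy"],c["cx"],c["cy"],c["R"],c["t"])
E
```

```text
pics
{'time_s': 0.0, 'joints': array([ 1.27997284,  0.46838877, -0.01160059,  1.60362264,  0.00598213,
        1.07139285, -0.05630285]), 'qvel': array([ 4.65509477e-04,  1.11379422e-03, -4.51999848e-05, -1.53588149e-03,
        1.43657698e-03,  2.01579293e-03,  1.60886674e-03]), 'tau': array([-1.03941209e-03, -5.20580685e+01, -1.25443310e-02, -2.43757063e+01,
       -5.66052203e-02,  1.70727877e-02,  1.53033484e-04]), 'tcp_pos': array([ 0.15924664, -0.62963271,  0.23863319]), 'orientation': array([[ 9.69467555e-01,  2.45219020e-01, -5.41011643e-04],
       [ 2.45219593e-01, -9.69466083e-01,  1.69265675e-03],
       [-1.09420809e-04, -1.77364245e-03, -9.99998421e-01]]), 'force': array([ 0.65551095, -0.0918693 , -0.1922559 ]), 'ft_torque': array([-0.02443428,  0.01408894,  0.00562389]), 'grip_force': 0.0, 'finger_gap': 1.004209986758065} 0.025
top 54.529889451755096 255.4311830686033 189.57124468642087 [[-0.01772869 -0.99954599  0.02436213]
 [-0.99389387  0.01496394 -0.10932086]
 [ 0.10890667 -0.02615149 -0.99370792]] [0.00614699 0.58928941 0.71191978]
side 54.31717506608913 256.44253794534467 190.925292277003 [[-0.99962804 -0.02590708  0.00852039]
 [-0.02428527  0.70342833 -0.71035119]
 [ 0.01240964 -0.71029389 -0.70379584]] [0.58093521 0.07048152 0.69724909]
```

View pics/top0.png

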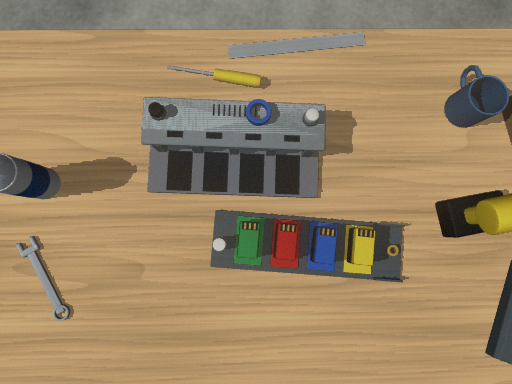

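View pics/side0.png

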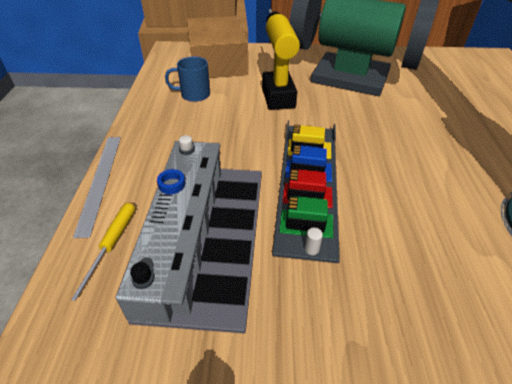

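Top view: white post at left end (219,244), order from it green, red, blue, yellow. White cap at the right end (311,116), so green goes to the rightmost bay (288,174) and yellow to the leftmost (179,170).

```bash
python3 - <<'E'
import cv2
i=cv2.imread("pics/top0.png")
a=cv2.resize(i[92:286,136:410],None,fx=2.9,fy=2.9,interpolation=cv2.INTER_CUBIC);cv2.imwrite("pics/topc.png",a);print(a.shape)
E
```

```text
(563, 795, 3)
```

View pics/topc.png

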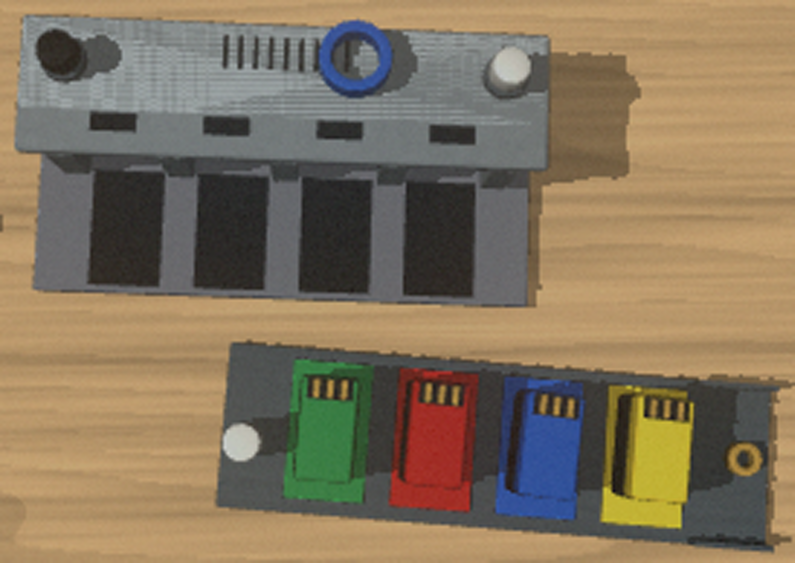

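```bash
cat > h.py <<'E'
import numpy as np
def ray(c,u,v,z):
    f=c["frame"].shape[0]/2/np.tan(np.radians(float(c["fovy"]))/2)
    R,t=c["R"],c["t"];o=-R.T@t
    d=R.T@np.array([(u-c["cx"])/f,(v-c["cy"])/f,1.])
    return o+d*(z-o[2])/d[2]
E
python3 - <<'E'
import numpy as np
from h import *
c=np.load("top0.npz")
print("cam",-c["R"].T@c["t"])
P=lambda x,y,z:ray(c,136+(x+.5)/2.9-.5,92+(y+.5)/2.9-.5,z)[:2]*1000
def show(n,L,z):
    p=np.array([P(*q,z) for q in L]);d=np.diff(p,axis=0)
    print(n,p.round(1).tolist(),"len",np.linalg.norm(d,axis=1).round(1),"yaw",np.degrees(np.arctan2(d[:,0],-d[:,1])).round(2))
show("deckfront",[(34,290),(528,306)],.012)
show("hood70",[(17,150),(548,168)],.07)
show("hoodback80",[(25,16),(550,37)],.08)
show("baybot",[(122,285),(229,288),(334,292),(438,295)],.012)
show("baytop",[(130,172),(233,175),(336,178),(440,182)],.012)
show("whitecap",[(509,66),(62,45)],.108)
show("post",[(241,442)],.055)
for n,L in dict(green=[(294,360),(372,366),(363,502),(285,498)],red=[(399,369),(478,374),(470,511),(390,508)],blue=[(505,376),(583,382),(575,520),(496,514)],yellow=[(610,385),(689,391),(681,528),(602,522)]).items():
    show("pad "+n,L+L[:1],.013); print(np.mean([P(*q,.013) for q in L],0).round(1))
for n,L in dict(green=[(302,375),(356,377),(351,483),(298,481)],red=[(411,380),(466,383),(462,489),(407,487)],blue=[(523,389),(579,393),(576,497),(520,495)],yellow=[(634,391),(693,394),(690,502),(630,501)]).items():
    show("pack "+n,L+L[:1],.063); print(np.mean([P(*q,.063) for q in L],0).round(1))
E
```

```text
cam [0.5082673  0.01594387 0.77171219]
deckfront [[590.5, 216.1], [573.8, -131.9]] len [348.4] yaw [-2.75]
hood70 [[677.0, 213.2], [660.6, -137.3]] len [350.8] yaw [-2.68]
hoodback80 [[764.4, 206.5], [747.0, -139.8]] len [346.8] yaw [-2.89]
baybot [[593.1, 154.6], [589.9, 79.5], [585.9, 5.5], [582.7, -68.2]] len [75.2 74.1 73.7] yaw [-2.49 -3.07 -2.53]
baytop [[674.0, 149.3], [670.9, 76.2], [667.8, 2.7], [664.0, -71.8]] len [73.2 73.5 74.6] yaw [-2.42 -2.42 -2.96]
whitecap [[718.6, -106.6], [735.0, 175.4]] len [282.5] yaw [176.67]
post [[483.6, 68.6]] len [] yaw []
pad green [[538.4, 34.3], [533.3, -20.3], [439.5, -12.2], [443.3, 41.7], [538.4, 34.3]] len [54.8 94.1 54.  95.3] yaw [ -5.36 -94.96 175.97  85.56]
[488.6  10.9]
pad red [[530.8, -39.2], [526.4, -94.7], [431.9, -86.2], [435.1, -30.8], [530.8, -39.2]] len [55.7 94.8 55.5 96.1] yaw [ -4.58 -95.14 176.74  84.97]
[481.1 -62.7]
pad blue [[524.7, -113.7], [519.5, -168.6], [424.3, -159.1], [429.5, -104.2], [524.7, -113.7]] len [55.2 95.7 55.1 95.6] yaw [ -5.35 -95.73 174.59  84.31]
[ 474.5 -136.4]
pad yellow [[517.1, -187.6], [511.9, -243.4], [417.4, -232.9], [422.6, -177.8], [517.1, -187.6]] len [56.  95.1 55.3 95. ] yaw [ -5.3  -96.39 174.59  84.08]
[ 467.2 -210.4]
pack green [[526.5, 28.0], [524.6, -7.3], [456.3, -2.8], [458.3, 31.4], [526.5, 28.0]] len [35.3 68.4 34.3 68.3] yaw [ -3.1  -93.78 176.75  87.08]
[491.4  12.3]
pack red [[522.0, -43.3], [519.5, -79.3], [451.1, -74.7], [453.1, -39.0], [522.0, -43.3]] len [36.1 68.5 35.7 69.1] yaw [ -4.09 -93.88 176.83  86.46]
[486.4 -59.1]
pack blue [[514.9, -116.7], [511.6, -153.5], [444.5, -148.8], [446.5, -112.3], [514.9, -116.7]] len [37.  67.3 36.5 68.5] yaw [ -5.05 -94.03 176.86  86.33]
[ 479.4 -132.8]
pack yellow [[512.3, -189.9], [509.7, -228.9], [439.8, -223.2], [441.2, -184.0], [512.3, -189.9]] len [39.1 70.1 39.3 71.3] yaw [ -3.88 -94.65 177.93  85.21]
[ 475.8 -206.5]
```

Call:
{"api": "jog_arm", "payload": {
  "commands": [0.394,0.805,0,0,0,-0.374,0.394,0.805,0,0,0,-0.374,0.394,0.805,0,0,0,-0.374,0.394,0.805,0,0,0,-0.374,0.394,0.805,0,0,0,-0.374,0.394,0.805,0,0,0,-0.374,0.394,0.805,0,0,0,-0.374,0.394,0.805,0,0,0,-0.374,0.394,0.805,0,0,0,-0.374,0.394,0.805,0,0,0,-0.374],
  "hand": 0.3,
  "force": 35
}}

```text
time_s: 0.93
tcp_pos: [0.3172, -0.3063, 0.2395]
orientation: [[0.997, -0.08, -0.0], [-0.08, -0.997, 0.0], [-0.0, 0.0, -1.0]]
force: [1.1, -0.7, 0.3]
finger_gap: 0.648
grip_force: 0.0
```

Call:
{"api": "jog_arm", "payload": {
  "commands": [0.394,0.805,0,0,0,0,0.394,0.805,0,0,0,0,0.394,0.805,0,0,0,0,0.394,0.805,0,0,0,0,0.394,0.805,0,0,0,0,0.394,0.805,0,0,0,0,0.394,0.805,0,0,0,0,0.394,0.805,0,0,0,0,0.394,0.805,0,0,0,0,0.394,0.805,0,0,0,0]
}}

```text
time_s: 1.77
tcp_pos: [0.4748, 0.0154, 0.2395]
orientation: [[0.997, -0.079, -0.0], [-0.079, -0.997, -0.0], [-0.0, 0.0, -1.0]]
force: [1.5, -0.3, -0.7]
finger_gap: 0.649
grip_force: 0.0
```

```bash
cat > st.py <<'E'
from plant import *
import cv2,numpy as np,sys
s=sense();o=s["orientation"]
print("t",round(s["time_s"],2),"tcp",(s["tcp_pos"]*1000).round(1),"yaw",np.degrees(np.arctan2(o[1,0],o[0,0])).round(2),"z",o[:,2].round(4),"F",s["force"].round(1),"gap",round(s["finger_gap"]*92,1),s["grip_force"])
for n in sys.argv[1:]:
    cam,nm=n.split(":");c=capture(cam);np.savez(nm+".npz",**c);cv2.imwrite(f"pics/{nm}.png",c["frame"][:,:,::-1])
E
python3 st.py wrist:w1
```

```text
t 1.77 tcp [474.8  15.4 239.5] yaw -4.52 z [-2.e-04 -2.e-04 -1.e+00] F [ 1.5 -0.3 -0.7] gap 59.7 0.0
```

View pics/w1.png

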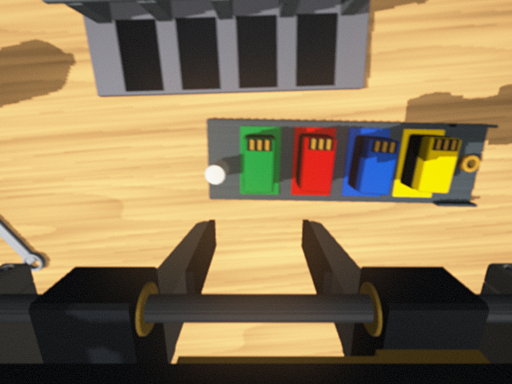

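```bash
python3 - <<'E'
import cv2
i=cv2.imread("pics/w1.png")
cv2.imwrite("pics/w1c.png",cv2.resize(i[110:210,200:500],None,fx=2.6,fy=2.6*2,interpolation=cv2.INTER_CUBIC))
E
```

```text
(no output)
```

View pics/w1c.png

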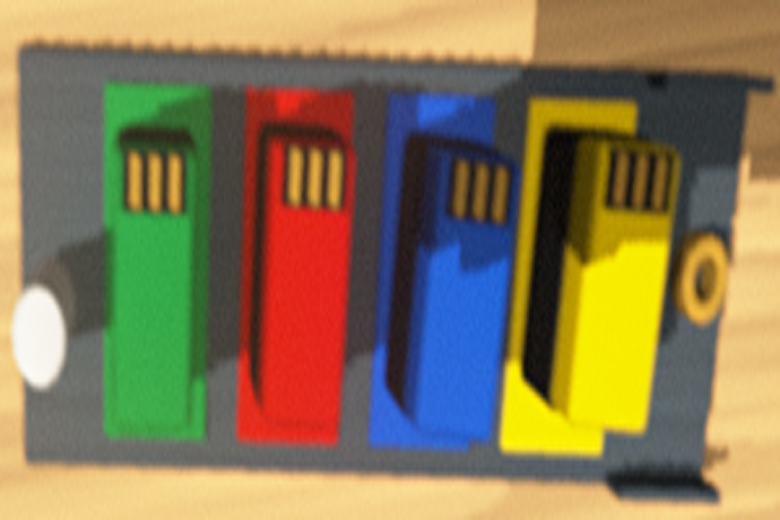

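```bash
python3 - <<'E'
import numpy as np
from h import *
c=np.load("w1.npz"); print(-c["R"].T@c["t"])
P=lambda x,y,z:ray(c,200+(x+.5)/2.6-.5,110+(y+.5)/5.2-.5,z)[:2]*1000
for n,L,B in [("green",[(119,146),(194,146),(187,432),(108,432)],(155,182)),("red",[(274,146),(352,146),(341,425),(262,425)],(314,178)),("blue",[(443,150),(517,158),(490,442),(414,436)],(478,189)),("yellow",[(600,148),(677,150),(646,432),(570,428)],(639,180))]:
    p=np.array([P(*q,.063) for q in L]);d=(p[0]+p[1]-p[2]-p[3])/2
    print(n,p.mean(0).round(1),"len",np.linalg.norm(d).round(1),"w",np.linalg.norm(p[0]-p[1]).round(1),np.linalg.norm(p[3]-p[2]).round(1),"yaw",np.degrees(np.arctan2(d[1],d[0])).round(1),"brass",P(*B,.063).round(1))
E
```

```text
[0.5534186  0.00892567 0.38430033]
green [492.9  13.8] len 67.8 w 34.1 38.0 yaw -8.1 brass [518.4  10.4]
red [488.  -58.5] len 66.0 w 35.4 38.0 yaw -5.7 brass [513.6 -62.1]
blue [ 479.4 -132.6] len 67.8 w 34.0 36.9 yaw -8.4 brass [ 505.1 -137. ]
yellow [ 475.3 -205.8] len 66.6 w 35.1 36.8 yaw -6.0 brass [ 501.3 -210.3]
```

Packs found consistently in both cameras (within ~1.5 mm); green centre (492,13). Descend and grip green 17 mm behind centre.

Call:
{"api": "jog_arm", "payload": {
  "commands": [0,0,-0.9,0,0,-0.1,0,0,-0.9,0,0,-0.1,0,0,-0.9,0,0,0,0,0,-0.9,0,0,0,0,0,-0.8,0,0,0,0,0,-0.46,0,0,0,0,0,0,0,0,0]
}}

```text
time_s: 2.4
tcp_pos: [0.4713, 0.0115, 0.0412]
orientation: [[0.995, -0.098, -0.009], [-0.098, -0.995, -0.002], [-0.008, 0.003, -1.0]]
force: [-0.3, -6.1, -2.1]
finger_gap: 0.65
grip_force: 2.5
```

Call:
{"api": "jog_arm", "payload": {
  "commands": [0,0,0,0,0,0,0,0,0,0,0,0,0,0,0,0,0,0,0,0,0,0,0,0,0,0,0,0,0,0],
  "hand": -1,
  "force": 35
}}

```text
time_s: 2.82
tcp_pos: [0.4749, 0.0141, 0.0457]
orientation: [[0.995, -0.096, 0.001], [-0.096, -0.995, 0.0], [0.001, -0.0, -1.0]]
force: [-0.8, 0.2, -0.1]
finger_gap: 0.434
grip_force: 35.0
```

Call:
{"api": "jog_arm", "payload": {
  "commands": [0,0,0.3,0,0,0,0,0,0.7,0,0,0,0,0,0.7,0,0,0,0,0,0.3,0,0,0,0.4,-0.3,0,0,0,0.1,0.65,-0.5,0,0,0,0.16,0.65,-0.5,0,0,0,0.1,0.65,-0.48,0,0,0,0.1,0.4,-0.3,0,0,0,0.1,0,0,0,0,0,0]
}}

```text
time_s: 3.65
tcp_pos: [0.5876, -0.0733, 0.1254]
orientation: [[0.999, -0.052, 0.003], [-0.052, -0.999, -0.001], [0.003, 0.001, -1.0]]
force: [0.2, -1.2, -0.6]
finger_gap: 0.434
grip_force: 35.0
```

Call:
{"api": "jog_arm", "payload": {
  "commands": [0,0,-0.4,0,0,0,0,0,-0.6,0,0,0,0,0,-0.5,0,0,0,0,0,-0.2,0,0,0,0,0,0,0,0,0,0,0,0,0,0,0]
}}

```text
time_s: 4.15
tcp_pos: [0.5844, -0.0688, 0.0575]
orientation: [[0.999, -0.047, -0.0], [-0.047, -0.999, 0.0], [-0.0, -0.0, -1.0]]
force: [-0.0, -0.8, -2.7]
finger_gap: 0.441
grip_force: 35.0
```

```bash
python3 st.py side:s1
```

```text
t 4.15 tcp [584.4 -68.8  57.5] yaw -2.67 z [-3.e-04  3.e-04 -1.e+00] F [-0.  -0.8 -2.7] gap 40.5 34.96007859706879
```

View pics/s1.png

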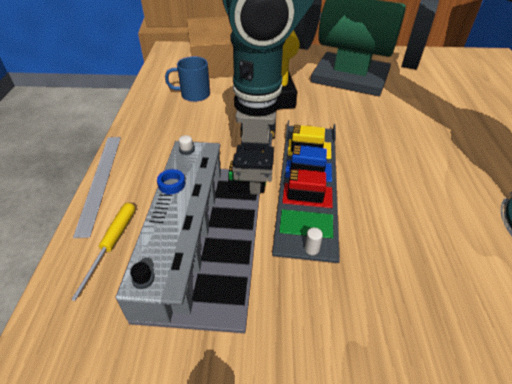

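Call:
{"api": "jog_arm", "payload": {
  "commands": [0,0,-0.15,0,0,0,0,0,-0.1,0,0,0,0,0,0,0,0,0,0.2,-0.01,0,0,0,0,0.3,-0.014,0,0,0,0,0.3,-0.014,0,0,0,0,0.2,-0.01,0,0,0,0,0.1,-0.005,0,0,0,0,0,0,0,0,0,0]
}}

```text
time_s: 4.95
tcp_pos: [0.6296, -0.0714, 0.0473]
orientation: [[0.999, -0.047, 0.001], [-0.047, -0.999, 0.0], [0.001, -0.0, -1.0]]
force: [0.8, -0.1, -1.6]
finger_gap: 0.432
grip_force: 35.0
```

```bash
python3 st.py top:t1; python3 - <<'E'
import cv2
i=cv2.imread("pics/t1.png")
cv2.imwrite("pics/t1c.png",cv2.resize(i[92:286,136:410],None,fx=2.9,fy=2.9,interpolation=cv2.INTER_CUBIC))
E
```

```text
t 4.95 tcp [629.6 -71.4  47.3] yaw -2.71 z [ 8.e-04  1.e-04 -1.e+00] F [ 0.8 -0.1 -1.6] gap 39.7 34.960142970085144
```

View pics/t1c.png

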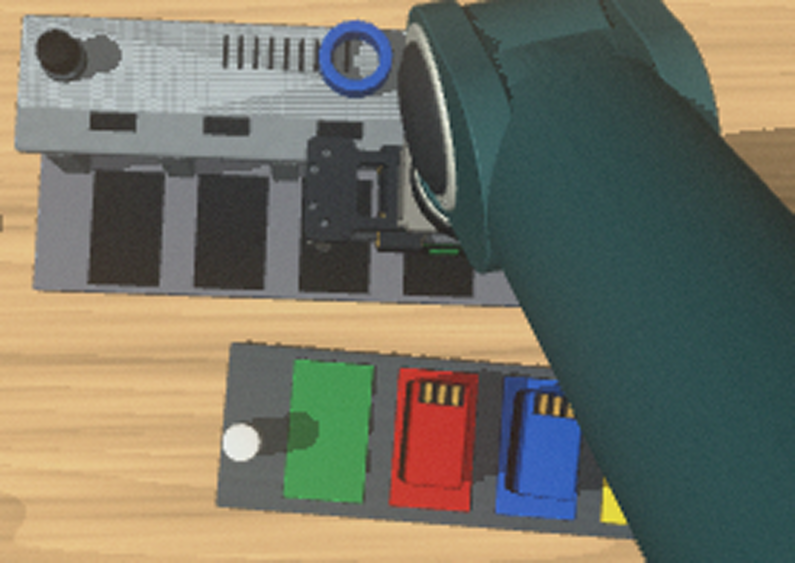

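Call:
{"api": "jog_arm", "payload": {
  "commands": [0,0,-0.05,0,0,0,0.05,-0.002,0,0,0,0,0.05,-0.002,0,0,0,0,0.05,-0.002,0,0,0,0,0,0,0,0,0,0]
}}

```text
time_s: 5.42
tcp_pos: [0.635, -0.0718, 0.0452]
orientation: [[0.999, -0.047, 0.001], [-0.047, -0.999, 0.0], [0.001, -0.0, -1.0]]
force: [0.2, -0.2, -2.7]
finger_gap: 0.429
grip_force: 35.0
```

Call:
{"api": "jog_arm", "payload": {
  "commands": [0.05,-0.002,0,0,0,0,0.05,-0.002,0,0,0,0,0,0,0,0,0,0,0,0,0,0,0,0]
}}

```text
time_s: 5.75
tcp_pos: [0.6355, -0.072, 0.0449]
orientation: [[0.999, -0.048, -0.007], [-0.048, -0.999, -0.001], [-0.007, 0.001, -1.0]]
force: [-9.7, -0.0, 4.7]
finger_gap: 0.434
grip_force: 35.0
```

Call:
{"api": "jog_arm", "payload": {
  "commands": [0,0,0,0,0,0,0,0,0,0,0,0,0,0,0,0,0,0,0,0,0,0,0,0,0,0,0.4,0,0,0,0,0,0.8,0,0,0,0,0,0.8,0,0,0,0,0,0,0,0,0],
  "hand": 0.3
}}

```text
time_s: 6.42
tcp_pos: [0.6429, -0.0717, 0.1318]
orientation: [[0.999, -0.047, 0.011], [-0.047, -0.999, -0.001], [0.011, 0.0, -1.0]]
force: [1.0, -0.1, 0.5]
finger_gap: 0.646
grip_force: 0.0
```

Call:
{"api": "jog_arm", "payload": {
  "commands": [-0.6,0.05,0,0,0,-0.1,-0.8,0.07,0,0,0,-0.1,-0.8,0.07,0,0,0,-0.1,-0.8,0.07,0,0,0,-0.1,-0.8,0.07,0,0,0,-0.16,-0.44,0.035,0,0,0,0,0,0,0,0,0,0,0,0,0,0,0,0,0,0,0,0,0,0]
}}

```text
time_s: 7.17
tcp_pos: [0.4708, -0.0575, 0.1257]
orientation: [[0.995, -0.096, 0.002], [-0.096, -0.995, -0.0], [0.002, -0.0, -1.0]]
force: [0.6, 0.6, 0.9]
finger_gap: 0.649
grip_force: 0.0
```

```bash
python3 st.py top:t2; python3 - <<'E'
import cv2
i=cv2.imread("pics/t2.png")
cv2.imwrite("pics/t2c.png",cv2.resize(i[92:286,136:410],None,fx=2.9,fy=2.9,interpolation=cv2.INTER_CUBIC))
E
```

```text
t 7.17 tcp [470.8 -57.5 125.7] yaw -5.52 z [ 0.0024 -0.     -1.    ] F [0.6 0.6 0.9] gap 59.7 0.0
```

View pics/t2c.png

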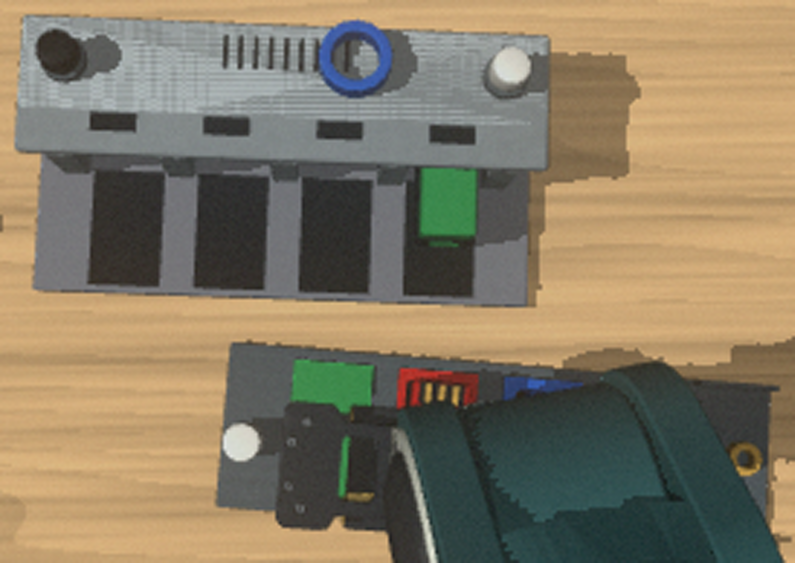

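```bash
python3 - <<'E'
import numpy as np
from h import *
c=np.load("t2.npz")
for u,v in[(419,237),(475,238),(422,168),(479,169)]:
    p=ray(c,136+(u+.5)/2.9-.5,92+(v+.5)/2.9-.5,.062)[:2]*1000-[642.1,39.3]
    a=np.radians(-2.7);print(p@[np.cos(a),np.sin(a)],p@[-np.sin(a),np.cos(a)])
E
```

```text
-21.096174575829554 -91.39750542019588
-20.530853173032263 -128.76590365341013
25.70079843610976 -92.37684830330737
26.349074617814143 -130.68818253954473
```

Call:
{"api": "jog_arm", "payload": {
  "commands": [0,0,-0.5,0,0,0,0,0,-0.7,0,0,0,0,0,-0.5,0,0,0,0,0,-0.3,0,0,0,0,0,0,0,0,0,0,0,0,0,0,0]
}}

```text
time_s: 7.72
tcp_pos: [0.4696, -0.057, 0.0446]
orientation: [[0.995, -0.096, -0.001], [-0.096, -0.995, 0.001], [-0.001, -0.001, -1.0]]
force: [0.0, 0.3, 0.8]
finger_gap: 0.654
grip_force: 0.0
```

Call:
{"api": "jog_arm", "payload": {
  "commands": [0,0,0,0,0,0,0,0,0,0,0,0,0,0,0,0,0,0,0,0,0,0,0,0,0,0,0,0,0,0],
  "hand": -1,
  "force": 35
}}

```text
time_s: 8.13
tcp_pos: [0.4698, -0.0575, 0.0461]
orientation: [[0.995, -0.096, 0.002], [-0.096, -0.995, -0.001], [0.002, 0.0, -1.0]]
force: [-0.3, -0.6, 4.7]
finger_gap: 0.433
grip_force: 34.8
```

Call:
{"api": "jog_arm", "payload": {
  "commands": [0,0,0.3,0,0,0,0,0,0.7,0,0,0,0,0,0.7,0,0,0,0,0,0.3,0,0,0,0.4,0.2,0,0,0,0.1,0.72,0.38,0,0,0,0.16,0.72,0.38,0,0,0,0.1,0.72,0.38,0,0,0,0.1,0.4,0.22,0,0,0,0.1,0,0,0,0,0,0]
}}

```text
time_s: 8.97
tcp_pos: [0.5902, 0.0083, 0.1251]
orientation: [[0.999, -0.044, 0.003], [-0.044, -0.999, 0.003], [0.002, -0.003, -1.0]]
force: [0.3, -0.4, -2.6]
finger_gap: 0.437
grip_force: 34.8
```

Call:
{"api": "jog_arm", "payload": {
  "commands": [0,0,-0.4,0,0,0,0,0,-0.6,0,0,0,0,0,-0.5,0,0,0,0,0,-0.3,0,0,0,0,0,-0.13,0,0,0,0,0,0,0,0,0,0,0,0,0,0,0]
}}

```text
time_s: 9.55
tcp_pos: [0.5876, 0.0051, 0.0485]
orientation: [[0.999, -0.047, 0.0], [-0.047, -0.999, 0.0], [0.0, -0.0, -1.0]]
force: [-0.2, -0.5, -2.5]
finger_gap: 0.431
grip_force: 34.8
```

Call:
{"api": "jog_arm", "payload": {
  "commands": [0.2,-0.01,0,0,0,0,0.3,-0.014,0,0,0,0,0.3,-0.014,0,0,0,0,0.2,-0.01,0,0,0,0,0.1,-0.005,0,0,0,0,0,0,-0.07,0,0,0,0.05,-0.002,0,0,0,0,0.05,-0.002,0,0,0,0,0.05,-0.002,0,0,0,0,0,0,0,0,0,0]
}}

```text
time_s: 10.38
tcp_pos: [0.6376, 0.0028, 0.0452]
orientation: [[0.999, -0.047, 0.0], [-0.047, -0.999, 0.0], [0.0, -0.0, -1.0]]
force: [1.0, 0.1, -0.8]
finger_gap: 0.436
grip_force: 34.8
```

Call:
{"api": "jog_arm", "payload": {
  "commands": [0.05,-0.002,0,0,0,0,0.05,-0.002,0,0,0,0,0,0,0,0,0,0,0,0,0,0,0,0]
}}

```text
time_s: 10.72
tcp_pos: [0.6387, 0.0021, 0.0451]
orientation: [[0.999, -0.047, -0.006], [-0.047, -0.999, -0.002], [-0.006, 0.002, -1.0]]
force: [-8.7, -1.4, 6.2]
finger_gap: 0.434
grip_force: 35.0
```

Call:
{"api": "jog_arm", "payload": {
  "commands": [0,0,0,0,0,0,0,0,0,0,0,0,0,0,0,0,0,0,0,0,0,0,0,0,0,0,0.4,0,0,0,0,0,0.8,0,0,0,0,0,0.8,0,0,0,0,0,0,0,0,0],
  "hand": 0.3
}}

```text
time_s: 11.38
tcp_pos: [0.6456, 0.0033, 0.1317]
orientation: [[0.999, -0.047, 0.011], [-0.047, -0.999, 0.001], [0.011, -0.001, -1.0]]
force: [1.8, -0.0, 0.9]
finger_gap: 0.647
grip_force: 0.0
```

Call:
{"api": "jog_arm", "payload": {
  "commands": [-0.5,-0.36,0,0,0,-0.1,-0.8,-0.6,0,0,0,-0.1,-0.8,-0.6,0,0,0,-0.1,-0.8,-0.6,0,0,0,-0.1,-0.8,-0.6,0,0,0,-0.16,-0.5,-0.36,0,0,0,0,-0.3,-0.2,0,0,0,0,0,0,0,0,0,0,0,0,0,0,0,0]
}}

```text
time_s: 12.13
tcp_pos: [0.4624, -0.1301, 0.1256]
orientation: [[0.995, -0.096, 0.002], [-0.096, -0.995, 0.0], [0.002, -0.0, -1.0]]
force: [0.9, 0.3, -0.1]
finger_gap: 0.651
grip_force: 0.0
```

```bash
python3 st.py wrist:w3 top:t3
```

```text
t 12.13 tcp [ 462.4 -130.1  125.6] yaw -5.53 z [ 0.0018  0.     -1.    ] F [ 0.9  0.3 -0.1] gap 59.9 0.0
```

View pics/t3.png

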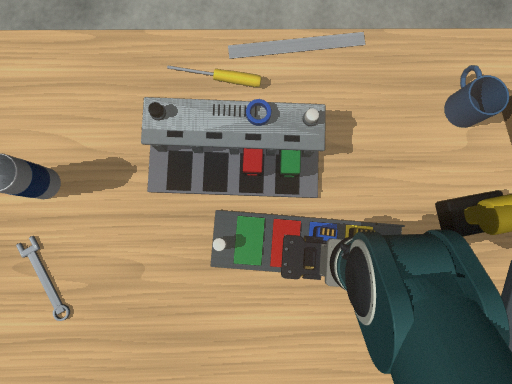

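Red stands at (253,162) beside green (290,162), both home. Now blue.

Call:
{"api": "jog_arm", "payload": {
  "commands": [0,-0.02,-0.5,0,0,0,0,0,-0.7,0,0,0,0,0,-0.5,0,0,0,0,0,-0.3,0,0,0,0,0,0,0,0,0,0,0,0,0,0,0]
}}

```text
time_s: 12.73
tcp_pos: [0.4623, -0.1295, 0.0447]
orientation: [[0.996, -0.094, -0.001], [-0.094, -0.996, 0.001], [-0.001, -0.001, -1.0]]
force: [0.5, -0.2, -0.2]
finger_gap: 0.651
grip_force: 0.0
```

Call:
{"api": "jog_arm", "payload": {
  "commands": [0,0,0,0,0,0,0,0,0,0,0,0,0,0,0,0,0,0,0,0,0,0,0,0,0,0,0,0,0,0],
  "hand": -1,
  "force": 35
}}

```text
time_s: 13.15
tcp_pos: [0.4622, -0.1313, 0.0461]
orientation: [[0.995, -0.096, 0.002], [-0.096, -0.995, -0.001], [0.002, 0.001, -1.0]]
force: [-0.1, -0.5, 4.7]
finger_gap: 0.44
grip_force: 34.2
```

Call:
{"api": "jog_arm", "payload": {
  "commands": [0,0,0.3,0,0,0,0,0,0.7,0,0,0,0,0,0.7,0,0,0,0,0,0.3,0,0,0,0.3,0.5,0,0,0,0.1,0.5,0.8,0,0,0,0.1,0.5,0.8,0,0,0,0.1,0.5,0.8,0,0,0,0.1,0.5,0.8,0,0,0,0.16,0.5,0.8,0,0,0,0]
}}

```text
time_s: 13.98
tcp_pos: [0.5733, 0.0503, 0.1247]
orientation: [[0.999, -0.047, -0.002], [-0.047, -0.999, -0.0], [-0.002, 0.0, -1.0]]
force: [0.9, -0.9, -2.2]
finger_gap: 0.44
grip_force: 34.2
```

Call:
{"api": "jog_arm", "payload": {
  "commands": [0.34,0.54,0,0,0,0,0.1,0.2,0,0,0,0,0,0,0,0,0,0,0,0,-0.4,0,0,0,0,0,-0.6,0,0,0,0,0,-0.5,0,0,0,0,0,-0.3,0,0,0,0,0,-0.13,0,0,0,0,0,0,0,0,0,0,0,0,0,0,0]
}}

```text
time_s: 14.82
tcp_pos: [0.5913, 0.0781, 0.0485]
orientation: [[0.999, -0.048, 0.0], [-0.048, -0.999, -0.0], [0.0, 0.0, -1.0]]
force: [0.1, 0.1, -3.0]
finger_gap: 0.442
grip_force: 34.2
```

Call:
{"api": "jog_arm", "payload": {
  "commands": [0.2,-0.01,0,0,0,0,0.3,-0.014,0,0,0,0,0.3,-0.014,0,0,0,0,0.2,-0.01,0,0,0,0,0.1,-0.005,0,0,0,0,0,0,-0.07,0,0,0,0.05,-0.002,0,0,0,0,0.05,-0.002,0,0,0,0,0.05,-0.002,0,0,0,0,0,0,0,0,0,0]
}}

```text
time_s: 15.65
tcp_pos: [0.6412, 0.0764, 0.0453]
orientation: [[0.999, -0.047, 0.0], [-0.047, -0.999, 0.0], [0.0, -0.0, -1.0]]
force: [0.6, 0.9, -1.0]
finger_gap: 0.44
grip_force: 34.2
```

Call:
{"api": "jog_arm", "payload": {
  "commands": [0.05,-0.002,0,0,0,0,0.05,-0.002,0,0,0,0,0,0,0,0,0,0,0,0,0,0,0,0]
}}

```text
time_s: 15.98
tcp_pos: [0.6429, 0.0759, 0.0452]
orientation: [[0.999, -0.047, -0.005], [-0.047, -0.999, -0.001], [-0.005, 0.002, -1.0]]
force: [-8.1, -0.8, 5.2]
finger_gap: 0.44
grip_force: 34.4
```

```bash
python3 - <<'E'
import numpy as np
from h import *
c=np.load("top0.npz");s=np.load("side0.npz")
for q in [(437,203),(441,237),(466,213),(475,215),(478,202),(480,233)]:print(q,[(ray(c,*q,z)[:2]*1000).round() for z in(0.03,.1,.2)])
for q in [(267,107),(297,105),(298,40),(285,55),(275,55)]:print("s",q,[(ray(s,*q,z)[:2]*1000).round() for z in(0,.03,.1,.2)])
E
```

```text
(437, 203) [array([ 557., -370.]), array([ 552., -333.]), array([ 546., -281.])]
(441, 237) [array([ 489., -373.]), array([ 490., -336.]), array([ 493., -284.])]
(466, 213) [array([ 536., -428.]), array([ 533., -386.]), array([ 529., -326.])]
(475, 215) [array([ 531., -446.]), array([ 529., -402.]), array([ 526., -340.])]
(478, 202) [array([ 557., -454.]), array([ 553., -410.]), array([ 546., -346.])]
(480, 233) [array([ 495., -453.]), array([ 496., -409.]), array([ 498., -345.])]
s (267, 107) [array([ 564., -395.]), array([ 564., -347.]), array([ 565., -235.]), array([567., -75.])]
s (297, 105) [array([ 484., -407.]), array([ 489., -359.]), array([ 501., -245.]), array([518., -83.])]
s (298, 40) [array([ 460., -822.]), array([ 466., -750.]), array([ 481., -583.]), array([ 502., -343.])]
s (285, 55) [array([ 508., -704.]), array([ 511., -639.]), array([ 520., -487.]), array([ 532., -269.])]
s (275, 55) [array([ 540., -703.]), array([ 542., -638.]), array([ 546., -486.]), array([ 552., -268.])]
```

Call:
{"api": "jog_arm", "payload": {
  "commands": [0,0,0,0,0,0,0,0,0,0,0,0,0,0,0,0,0,0,0,0,0,0,0,0,0,0,0.4,0,0,0,0,0,0.8,0,0,0,0,0,0.8,0,0,0,0,0,0,0,0,0],
  "hand": 0.3
}}

```text
time_s: 16.65
tcp_pos: [0.6491, 0.0773, 0.1318]
orientation: [[0.999, -0.047, 0.011], [-0.047, -0.999, 0.002], [0.011, -0.002, -1.0]]
force: [1.3, 0.6, 0.4]
finger_gap: 0.647
grip_force: 0.0
```

Call:
{"api": "jog_arm", "payload": {
  "commands": [-0.4,-0.6,0,0,0,-0.1,-0.52,-0.78,0,0,0,-0.1,-0.52,-0.78,0,0,0,-0.1,-0.52,-0.78,0,0,0,-0.1,-0.52,-0.78,0,0,0,-0.16,-0.52,-0.78,0,0,0,0,-0.52,-0.78,0,0,0,0,-0.52,-0.78,0,0,0,0,-0.4,-0.6,0,0,0,0,-0.24,-0.35,0,0,0,0]
}}

```text
time_s: 17.48
tcp_pos: [0.4556, -0.2079, 0.1251]
orientation: [[0.995, -0.1, -0.001], [-0.1, -0.995, -0.001], [-0.001, 0.002, -1.0]]
force: [0.9, -0.6, 0.3]
finger_gap: 0.649
grip_force: 0.0
```

Call:
{"api": "jog_arm", "payload": {
  "commands": [0,0,0,0,0,0,0,0,0,0,0,0]
}}

```text
time_s: 17.65
tcp_pos: [0.4577, -0.2051, 0.1253]
orientation: [[0.995, -0.098, 0.001], [-0.098, -0.995, -0.0], [0.001, 0.0, -1.0]]
force: [0.4, -0.0, -0.6]
finger_gap: 0.649
grip_force: 0.0
```

```bash
python3 st.py wrist:w4
```

```text
t 17.65 tcp [ 457.7 -205.1  125.3] yaw -5.64 z [ 7.e-04 -3.e-04 -1.e+00] F [ 0.4 -0.  -0.6] gap 59.7 0.0
```

View pics/w4.png

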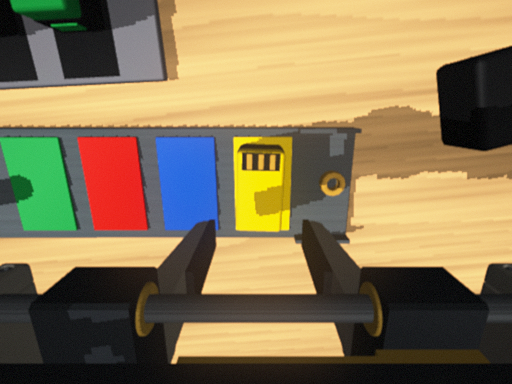

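The yellow pack's brass strips (261,158) are between the jaws (210–305), with the drill base (475,100) well clear. Grip it.

Call:
{"api": "jog_arm", "payload": {
  "commands": [0,0,-0.5,0,0,0,0,0,-0.7,0,0,0,0,0,-0.5,0,0,0,0,0,-0.3,0,0,0,0,0,0,0,0,0,0,0,0,0,0,0]
}}

```text
time_s: 18.2
tcp_pos: [0.4584, -0.2031, 0.0451]
orientation: [[0.996, -0.094, -0.0], [-0.094, -0.996, 0.001], [-0.0, -0.001, -1.0]]
force: [-0.0, 0.5, 0.0]
finger_gap: 0.651
grip_force: 0.0
```

Call:
{"api": "jog_arm", "payload": {
  "commands": [0,0,0,0,0,0,0,0,0,0,0,0,0,0,0,0,0,0,0,0,0,0,0,0,0,0,0,0,0,0],
  "hand": -1,
  "force": 35
}}

```text
time_s: 18.62
tcp_pos: [0.4585, -0.2049, 0.0463]
orientation: [[0.995, -0.096, 0.002], [-0.096, -0.995, -0.001], [0.002, 0.001, -1.0]]
force: [-1.6, -0.7, 6.8]
finger_gap: 0.437
grip_force: 34.6
```

Call:
{"api": "jog_arm", "payload": {
  "commands": [0,0,0.3,0,0,0,0,0,0.7,0,0,0,0,0,0.7,0,0,0,0,0,0.3,0,0,0,0.15,0.4,0,0,0,0.1,0.3,0.8,0,0,0,0.1,0.3,0.8,0,0,0,0.1,0.3,0.8,0,0,0,0.1,0.3,0.8,0,0,0,0.16,0.3,0.8,0,0,0,0]
}}

```text
time_s: 19.45
tcp_pos: [0.5234, -0.027, 0.125]
orientation: [[0.999, -0.047, -0.001], [-0.047, -0.999, -0.0], [-0.001, 0.0, -1.0]]
force: [0.5, 0.1, -3.8]
finger_gap: 0.437
grip_force: 34.6
```

Call:
{"api": "jog_arm", "payload": {
  "commands": [0.3,0.8,0,0,0,0,0.3,0.8,0,0,0,0,0.3,0.8,0,0,0,0,0.3,0.8,0,0,0,0,0.3,0.8,0,0,0,0,0.2,0.4,0,0,0,0,0.07,0.14,0,0,0,0,0,0,0,0,0,0]
}}

```text
time_s: 20.12
tcp_pos: [0.5941, 0.1551, 0.1246]
orientation: [[0.999, -0.045, -0.001], [-0.045, -0.999, 0.001], [-0.001, -0.001, -1.0]]
force: [-0.5, -0.9, -2.5]
finger_gap: 0.432
grip_force: 34.6
```

Call:
{"api": "jog_arm", "payload": {
  "commands": [0,0,-0.4,0,0,0,0,0,-0.6,0,0,0,0,0,-0.5,0,0,0,0,0,-0.3,0,0,0,0,0,-0.13,0,0,0,0,0,0,0,0,0,0,0,0,0,0,0]
}}

```text
time_s: 20.7
tcp_pos: [0.595, 0.1528, 0.0486]
orientation: [[0.999, -0.048, 0.001], [-0.048, -0.999, 0.0], [0.001, -0.0, -1.0]]
force: [0.0, 0.8, -3.7]
finger_gap: 0.436
grip_force: 34.6
```

Call:
{"api": "jog_arm", "payload": {
  "commands": [0.2,-0.01,0,0,0,0,0.3,-0.014,0,0,0,0,0.3,-0.014,0,0,0,0,0.2,-0.01,0,0,0,0,0.1,-0.005,0,0,0,0,0,0,-0.07,0,0,0,0.05,-0.002,0,0,0,0,0.05,-0.002,0,0,0,0,0.05,-0.002,0,0,0,0,0,0,0,0,0,0]
}}

```text
time_s: 21.53
tcp_pos: [0.6447, 0.1512, 0.0454]
orientation: [[0.999, -0.047, 0.0], [-0.047, -0.999, 0.0], [0.0, -0.0, -1.0]]
force: [-0.4, -0.1, 0.9]
finger_gap: 0.437
grip_force: 34.6
```

Call:
{"api": "jog_arm", "payload": {
  "commands": [0.05,-0.002,0,0,0,0,0.05,-0.002,0,0,0,0,0,0,0,0,0,0,0,0,0,0,0,0]
}}

```text
time_s: 21.87
tcp_pos: [0.6468, 0.151, 0.0454]
orientation: [[0.999, -0.047, -0.004], [-0.047, -0.999, -0.001], [-0.004, 0.001, -1.0]]
force: [-7.8, -0.6, 6.5]
finger_gap: 0.433
grip_force: 34.7
```

Contact with the stop; release, retreat and check.

Call:
{"api": "jog_arm", "payload": {
  "commands": [0,0,0,0,0,0,0,0,0,0,0,0,0,0,0,0,0,0,0,0,0,0,0,0,0,0,0.4,0,0,0,0,0,0.8,0,0,0,0,0,0.8,0,0,0,0,0,0.8,0,0,0],
  "hand": 0.3
}}

```text
time_s: 22.53
tcp_pos: [0.6486, 0.1509, 0.1594]
orientation: [[0.999, -0.047, 0.0], [-0.047, -0.999, 0.0], [0.0, -0.0, -1.0]]
force: [1.3, 0.1, 0.7]
finger_gap: 0.65
grip_force: 0.0
```

Call:
{"api": "jog_arm", "payload": {
  "commands": [-0.8,0,0.2,0,0,0,-0.8,-0.4,0,0,0,0,-0.8,-0.6,0,0,0,0,-0.8,-0.6,0,0,0,0,-0.7,-0.7,0,0,0,0,-0.4,-0.8,0,0,0,0,0,-0.8,0,0,0,0,0,-0.8,0,0,0,0,0,-0.4,0,0,0,0,0,0,0,0,0,0]
}}

```text
time_s: 23.37
tcp_pos: [0.4769, -0.0577, 0.1664]
orientation: [[0.999, -0.054, 0.002], [-0.054, -0.999, -0.002], [0.002, 0.002, -1.0]]
force: [-0.4, -0.1, -0.8]
finger_gap: 0.652
grip_force: 0.0
```

```bash
python3 st.py top:t5 side:s5; python3 - <<'E'
import cv2
i=cv2.imread("pics/t5.png");j=cv2.imread("pics/s5.png")
a=cv2.resize(i[92:206,136:346],(780,424),interpolation=cv2.INTER_CUBIC)
cv2.imwrite("pics/t5c.png",a)
cv2.imwrite("pics/s5c.png",cv2.resize(j[120:340,100:350],None,fx=2.6,fy=2.6,interpolation=cv2.INTER_CUBIC))
E
```

```text
t 23.37 tcp [476.9 -57.7 166.4] yaw -3.09 z [ 0.0016 -0.0023 -1.    ] F [-0.4 -0.1 -0.8] gap 60.0 0.0
```

View pics/t5c.png

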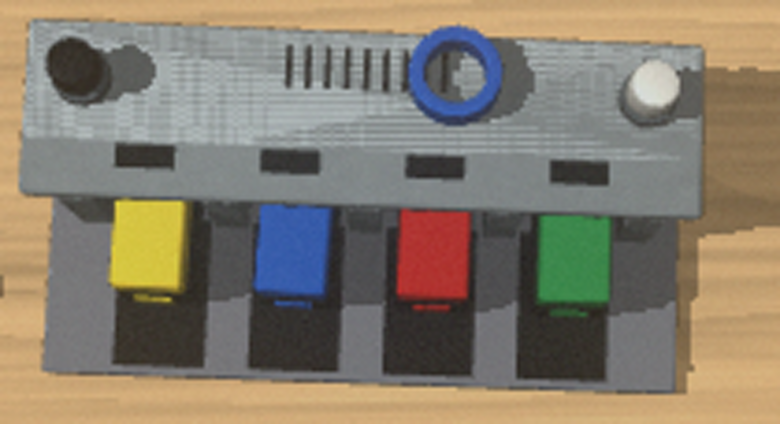

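View pics/s5c.png

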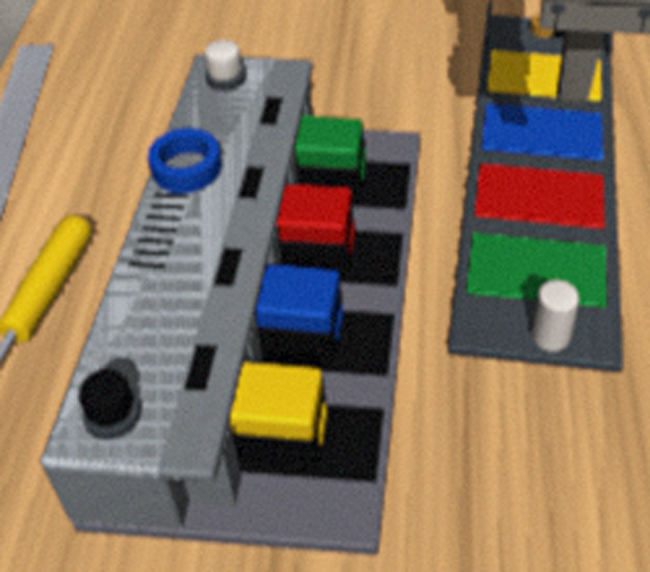

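All four packs stand level and in line at their stops (rear edges y≈290–304 in the crop, parallel to the deck's edge), green nearest the white cap. Handing in.

```bash
python3 -c "
from plant import *
print(close_job())"
```

```text
the job is handed in; nothing more can be done
None
```

All four packs are fully home and upright in the charger, in order from the white cap: green, red, blue, yellow; I handed the job in after about 23 s.

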